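# Try the centrifuge lid, draw its bolt if it is caught, and hold the lid open

## Task

The rotor of the small bench centrifuge is to be unloaded, but its lid has no stay and nobody can see whether the worn slide bolt still holds it. With the bolt left as you found it, take the lid by its bow handle and tug gently upward: if it comes up freely leave the bolt alone and go on lifting, and if it is caught draw the bolt all the way back, then take the handle again. Raise the lid to about 55 degrees and finish still holding it there by the handle, without disturbing the other things on the bench.

Things in the scene. Friction and masses are not known exactly. Their poses are not given: they have to be found in the camera images.
- centrifuge: White bench centrifuge, 210 mm deep (x), 300 mm wide (y), fixed on the bench. Origin: under its middle, at bench height, 140 mm from its left side and 160 mm from its right; own x points from its front to its back, y to the left seen from the robot, z up. Its deck (top of the housing) is 106 mm above the bench; its front face is 105 mm before the origin. The lid covers the left of the deck, the slide bolt is on the strip at the right.
- lid_hinge (a point): Middle of the lid's hinge line, at the back of the deck: 85 mm behind, 36 mm left of and 112 mm above the centrifuge's origin. The hinge line runs along the centrifuge's y.
- bolt_knob (a point): Centre of the head of the bolt's upright knob, moving with the bolt: a steel stud 13 mm across, 31 to 49 mm above the deck; this point is 40 mm above the deck (146 mm above the bench). Beside it (own y of the centrifuge) 60 mm are free to the lid's edge, all is free at the right; before and behind it run the rod and its guides, up to 16 mm above the deck, and 36 mm or more behind is the keeper.
- tube_rack: Grey rack for microtubes, 66 x 116 x 30 mm, at the right of the centrifuge; a bystander. Origin: centre of the underside.
- timer: Small white timer, 66 x 62 x 14 mm, lying before the centrifuge; a bystander. Origin: centre of the underside.
- petri_dish: Petri dish, 92 mm across, 15 mm high, at the left; a bystander. Origin: centre of the underside.
- beaker_c: Small beaker, 54 x 59 x 72 mm, at the right; a bystander. Origin: centre of the underside.
- test_strip_box: Flat box of test strips, 38 x 82 x 20 mm, at the left front; a bystander. Origin: centre of the underside.
- marker: Marker pen, 16 x 128 x 16 mm, lying at the right front; a bystander. Origin: at its underside.
- tape_roll: Roll of tape, 66 mm across, 18 mm high, at the left; a bystander. Origin: centre of the underside.
- handle (a point): Middle of the straight grip bar of the steel bow handle on the lid's front; the bar is 11 mm thick, 94 mm long, along the lid's y, the part to take. Lid shut: the bar is 250 mm before the hinge line, 20 mm above it (132 mm above the bench), 60 mm before the housing, 67 mm before the lid's edge; below it only the bench. It can turn between the fingers as the lid swings, so the gripper may keep pointing down.
- lid_angle (a joint): Opening angle of the lid in rad: 0 shut, growing as its front goes up, end stop 1.4. The lid is a grey frame, 180 mm wide, 176 mm deep, 20 mm thick, with a clear round window; 0.4 to 0.7 kg (2 to 3 N at the handle). It falls shut if let go. Held by the bolt it gives no more than 0.025 rad (6 mm at the handle).
- bolt_travel (a joint): Travel of the slide bolt in m: 0 fully shot (to the back, into the keeper), 0.018 fully drawn (end stop, to the centrifuge's front, along own -x). It starts anywhere from 0 to 0.011. 2.5 N of friction; it stays where it is left. Its worn end lets go of the keeper somewhere about mid-travel, hidden in the keeper: only a tug on the lid tells whether it holds.
- lid: The lid with its handle and keeper. Origin: middle of the hinge line (as lid_hinge); own x points to the back when shut, y along the hinge line. The keeper is a small shrouded steel box on its right-hand edge, 105 mm before the hinge line; the bolt enters it from the front.
- bolt: The slide bolt: 8 mm round rod with its knob; origin on the rod's axis under the knob. If it catches, it presses on the keeper's lip when the lid is tugged, by about 2.4 N for each newton at the handle beyond the lid's weight: 6 N there (5 to 6 N at the handle) shows that it holds; over 60 N overstrains it (about 28 N at the handle).

How it is judged:
By the outcome, as a careful person would: the job done as asked, in the order asked, and still so for the second after the job is handed in, while the arm keeps its last pose, push and grip.
It also fails if it takes over 64 s, if anything falls off the work surface, if the arm or the gripper's body presses on something with over 40 N, if the wrist force passes 120 N, or if a joint passes its speed limit or range.

## Robot

A 6-joint arm with a two-finger parallel gripper is mounted at the origin on a cart in front of the work surface, level with it; the furniture and walls round the work are solid. World frame = base frame: x ahead of the robot, y to its left, z up, the work surface at z = 0. Lengths are in m, angles in rad, forces in N, time in s.
With the tool pointing down it reaches from about 0.425 to 1.125 m from the base axis. Payload 14.9 kg.
Tool frame: the origin (TCP) lies between the finger pads; the fingertips stand 17 mm ahead of it and the grasp point (between the pads) lies 2 mm behind it (nose_length is the distance from the TCP to the fingertips, in m); x points along the fingers, y is the direction in which the jaws open and shut, and the axes are right-handed (so a half turn about x gives the same grasp; the last joint's range is limited). The gripper opens to 91 mm and grips with 3 to 60 N. Pads are 32 mm wide; open, the fingers measure 118 mm over their backs; the gripper's body (76 mm by 178 mm) begins 60 mm behind the grasp point.
Start: joints at [-1.211, 0.379, 1.734, -0, 1.028, -0.033], TCP at [0.268, -0.647, 0.231] pointing down, gripper open.
Joint ranges: [-2.77, 2.77], [-0.74, 2.19], [0, 2.66], [-1.06, 4.2], [0.31, 2.87], [-3.08, 3.08]. Speed limits (rad/s): [1.89, 1.89, 2.39, 3.14, 3.14, 3.14].

## Interface

Orientations are given as a rotation vector (axis times angle).
In Python, from station import * gives the robot as it stands.
- The arm moves only by the tool step_arm, never from a script. Its argument "plan" is a list of rows, each a list of 2 entries, a list of its own where there are three numbers: the shift along the tool's x, y, z scaled (see below), then the turn, a rotation vector about the tool's x, y, z scaled (see below). A call has 1 to 12 rows; each row shifts and turns the commanded pose from where the row before left it, along the tool's axes as they then stand; what a row does not reach is not made up. The controller multiplies each number of a shift by 6 cm and each number of a turn by 0.12 rad. A row lasts 1/8 s, in which the tool goes at most 62.5 mm and 10.7 degrees, less where a joint would pass 70% of its speed; a pose out of reach is approached as far as the arm can. A call with a number of a shift or a turn outside -1 to 1 is refused whole. A call with a gripper value outside its range is refused whole. "jaw" is the closure in counts, from 0 (fully open) to 255 (shut), set as the call begins (left out, the last holds). The fingers move at their own pace and stop on an object; the grip force is fixed at half the most. Time passes only in rows, so rows that do not move let the fingers close. It gives the time, the measured TCP pose, the force and the opening at its end, in the units of the state.
- sense(): the state, without advancing time (a new reading comes with each control period).
- camera(name): name is "scene" or "top" or "wrist"; returns the picture (400x640x3 uint8, red, green, blue); there is no depth.
- calibration(name): a dict with "fx", "fy", "cx", "cy" (pixels), "R" (3x3) and "t" (3): a world point X has camera coordinates R X + t. Camera axes: x right, y down, z forward; pixel columns grow to the right and rows downward; lengths in m; the calibration is good to about 2 mm. A picture is of the moment at which its call begins: read the wrist's pose just before it. calibration takes no time and is no camera call; for the wrist camera it gives the pose at the moment of the call.
- job_done(): hands the job in, once; it reports no verdict.
The state is a dict: "time": time; "joint_pos": joint angles; "joint_vel": joint speeds; "joint_torque": joint torques, N m; "ee_pos": TCP position; "ee_rot": TCP orientation; "force": force on the tool from outside, world axes, zero at the start; "torque": the same for the moment, N m; "opening": finger opening in m.
Only numpy, scipy, OpenCV 4.12 (cv2) and the standard library are available. Lean on these libraries where they do the work, as an engineer would, in place of code of your own. Each camera call takes 0.05 s, during which the arm holds its last target.

## Working session

There is one attempt and no reset: what is moved stays moved. The work goes in short steps, Python scripts to look and compute and a tool call to move; the robot and the scene stay as the last step left them, time stands still between calls to the robot, and variables do not carry over. Pictures are saved under pics/ and viewed, and the job is handed in when it is done.

Besides the shell and the picture viewer there is one more tool, called after "Request:" as name([rows], argument=value, ...), one row to a line, values as JSON. step_arm: Moves the arm, as the interface text tells. Its arguments: {"type":"object","properties":{"plan":{"type":"array"},"jaw":{"type":"number"}},"required":["plan"]}

```bash
ls; mkdir -p pics; python3 - <<'E'
from station import *
import cv2
print(sense())
for n in("scene","top"):
    cv2.imwrite(f"pics/{n}0.png",camera(n)[:,:,::-1]); print(n,calibration(n))
E
```

```text
pics
{'time': 0.0, 'joint_pos': array([-1.21127261e+00,  3.79407064e-01,  1.73478439e+00, -2.79670317e-05,
        1.02852956e+00, -3.32915097e-02]), 'joint_vel': array([ 3.03815871e-03,  8.92635804e-04, -1.20714571e-03,  4.07756647e-04,
       -9.17959435e-05, -3.61031585e-04]), 'joint_torque': array([-1.97283633e-03, -7.63732624e+01, -4.34373093e+01,  6.50136452e-02,
        4.23500582e-02, -9.28482950e-05]), 'ee_pos': array([ 0.26781122, -0.64632241,  0.23028751]), 'ee_rot': array([ 2.00613684,  0.40035855, -2.00656002]), 'force': array([ 0.53861665, -0.97245795,  0.28511039]), 'torque': array([-0.02201941, -0.02503753,  0.01504377]), 'opening': 0.0912218296787311}
scene {'fx': 491.9661782135156, 'fy': 491.9661782135156, 'cx': 325.7400625919257, 'cy': 202.17433950699623, 'R': array([[ 5.43169646e-01, -8.39622927e-01,  2.75031359e-04],
       [-6.49137624e-01, -4.20148428e-01, -6.34110119e-01],
       [ 5.32528949e-01,  3.44250836e-01, -7.73242705e-01]]), 't': array([-0.27143629,  0.47631883,  1.41043439])}
top {'fx': 364.8703524501798, 'fy': 364.8703524501798, 'cx': 326.7607140915633, 'cy': 200.05144515354885, 'R': array([[-0.02878716, -0.99952357,  0.01113273],
       [-0.9856416 ,  0.02653003, -0.16675368],
       [ 0.16637888, -0.01577324, -0.98593573]]), 't': array([0.05192147, 0.58482903, 0.98670555])}
```

View pics/scene0.png

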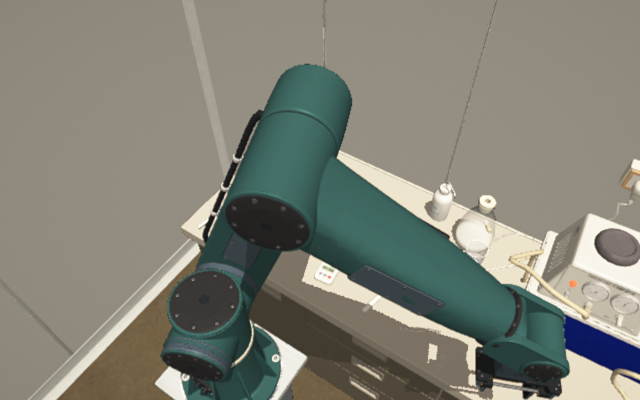

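View pics/top0.png

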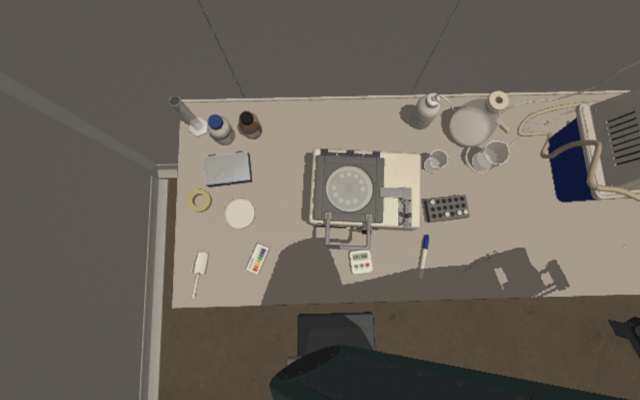

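```bash
python3 - <<'E'
import cv2
a=cv2.imread("pics/top0.png")[135:275,295:435]
cv2.imwrite("pics/c0.png",cv2.resize(a,(588,588),interpolation=cv2.INTER_CUBIC)) # 4.2x
E
```

```text
(no output)
```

View pics/c0.png

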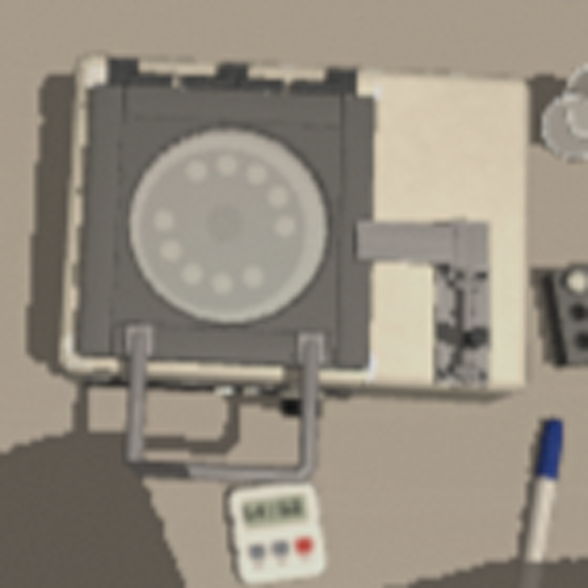

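```bash
cat > h.py <<'E'
from station import *
import numpy as np, cv2
def ray(n,u,v,z,c=None):
    c=c or calibration(n); R=np.array(c["R"]);t=np.array(c["t"])
    o=-R.T@t; d=R.T@np.array([(u-c["cx"])/c["fx"],(v-c["cy"])/c["fy"],1])
    return o+d*(z-o[2])/d[2]
def proj(c,X):
    p=np.array(c["R"])@X+np.array(c["t"]); return p[0]/p[2]*c["fx"]+c["cx"],p[1]/p[2]*c["fy"]+c["cy"]
E
python3 - <<'E'
from h import *
for nm,u,v,z in [("TL",80,58,.106),("TR",527,83,.106),("BR",523,387,.106),("BL",62,370,.106),("hL",137,467,.132),("hR",308,473,.132),("hinge L",123,72,.112),("hinge R",340,82,.112),("knob",470,337,.15),("timerTop",230,488,.014),("timerTR",318,485,.014)]:
    print(nm,ray("top",u/4.2+295,v/4.2+135,z).round(4))
E
```

```text
TL [0.7198 0.0673 0.106 ]
TR [ 0.6955 -0.2242  0.106 ]
BR [ 0.4969 -0.2074  0.106 ]
BL [0.5157 0.0833 0.106 ]
hL [0.4526 0.0382 0.132 ]
hR [ 0.446  -0.0656  0.132 ]
hinge L [0.7078 0.0396 0.112 ]
hinge R [ 0.6975 -0.101   0.112 ]
knob [ 0.5243 -0.1656  0.15  ]
timerTop [ 0.4414 -0.0266  0.014 ]
timerTR [ 0.4417 -0.0869  0.014 ]
```

```bash
cat >> h.py <<'E'
from scipy.spatial.transform import Rotation as Ro
def go(p,yaw_y=None,down=True,s=None):
    """units for target TCP p with jaw axis (tool y) horizontal at world yaw; prints tool-frame shift in m and total turn"""
    s=s or sense(); R=Ro.from_rotvec(s["ee_rot"])
    d=R.inv().apply(np.array(p)-s["ee_pos"])
    out=[d/0.06]
    if yaw_y is not None:
        y=np.array([np.cos(yaw_y),np.sin(yaw_y),0]); x=np.array([0,0,-1.]); T=Ro.from_matrix(np.stack([x,y,np.cross(x,y)],1))
        out.append((R.inv()*T).as_rotvec()/0.12)
    return [o.round(3) for o in out]
E
python3 - <<'E'
from h import *
s=sense();print(Ro.from_rotvec(s["ee_rot"]).as_matrix().round(3))
for y in (-.075,-.075+np.pi): print(go([.47,-.15,.32],y))
E
```

```text
[[-0.     0.383 -0.924]
 [ 0.001 -0.924 -0.383]
 [-1.    -0.001 -0.   ]]
[array([-1.488, -6.355, -6.28 ]), array([-9.192e+00, -5.000e-03,  7.000e-03])]
[array([-1.488, -6.355, -6.28 ]), array([1.6988e+01, 8.0000e-03, 6.0000e-03])]
```

Request:
step_arm([
  [[-0.15,0,0],[-0.92,0,0]],
  [[-0.15,0,0],[-0.92,0,0]],
  [[-0.15,0,0],[-0.92,0,0]],
  [[-0.15,0,0],[-0.92,0,0]],
  [[-0.15,0,0],[-0.92,0,0]],
  [[-0.15,0,0],[-0.92,0,0]],
  [[-0.15,0,0],[-0.92,0,0]],
  [[-0.15,0,0],[-0.92,0,0]],
  [[-0.15,0,0],[-0.92,0,0]],
  [[-0.15,0,0],[-0.91,0,0]],
])

```text
time: 1.35
ee_pos: [0.2679, -0.6465, 0.3208]
ee_rot: [1.262, 1.175, -1.262]
force: [0.3, -0.6, -0.9]
opening: 0.0912
```

```bash
python3 - <<'E'
from h import *
s=sense();print(s["time"],s["ee_pos"],s["joint_pos"]);print(Ro.from_rotvec(s["ee_rot"]).as_matrix().round(3))
print(go([.48,-.15,.32],-.075))
E
```

```text
1.35 [ 0.2678817  -0.64650169  0.3208306 ] [-1.21127834e+00  2.93247323e-01  1.67660918e+00  3.77204546e-06
  1.17238546e+00 -1.13971501e+00]
[[-0.     0.997 -0.072]
 [ 0.001 -0.072 -0.997]
 [-1.    -0.    -0.001]]
[array([ 0.018,  2.935, -8.507]), array([ 0.029, -0.005,  0.002])]
```

Request:
step_arm([
  [[0,0.4,-0.85],[0,0,0]],
  [[0,0.4,-0.85],[0,0,0]],
  [[0,0.4,-0.85],[0,0,0]],
  [[0,0.4,-0.85],[0,0,0]],
  [[0,0.4,-0.85],[0,0,0]],
  [[0,0.4,-0.85],[0,0,0]],
  [[0,0.3,-0.85],[0,0,0]],
  [[0,0.2,-0.85],[0,0,0]],
  [[0,0,-0.85],[0,0,0]],
  [[0,0,-0.85],[0,0,0]],
  [[0,0,0],[0,0,0]],
], jaw=60)

```text
time: 2.72
ee_pos: [0.4796, -0.1487, 0.3208]
ee_rot: [1.262, 1.175, -1.262]
force: [-0.7, -0.2, -0.1]
opening: 0.0697
```

```bash
python3 - <<'E'
from h import *
s=sense();print(s["time"],s["ee_pos"],s["opening"])
c=calibration("wrist"); print(c)
for n in("wrist","top","scene"): cv2.imwrite(f"pics/{n}1.png",camera(n)[:,:,::-1])
E
```

```text
2.725 [ 0.47964836 -0.14874504  0.32080567] 0.06974728437043853
{'fx': 347.5617009162435, 'fy': 347.5617009162435, 'cx': 320.01348146185484, 'cy': 198.1941555100146, 'R': array([[ 9.97348827e-01, -7.27668444e-02,  5.50787757e-04],
       [-7.05229849e-02, -9.64672952e-01,  2.53835780e-01],
       [-1.79394987e-02, -2.53201661e-01, -9.67247173e-01]]), 't': array([-0.4891157 , -0.16112251,  0.44750705])}
```

View pics/wrist1.png

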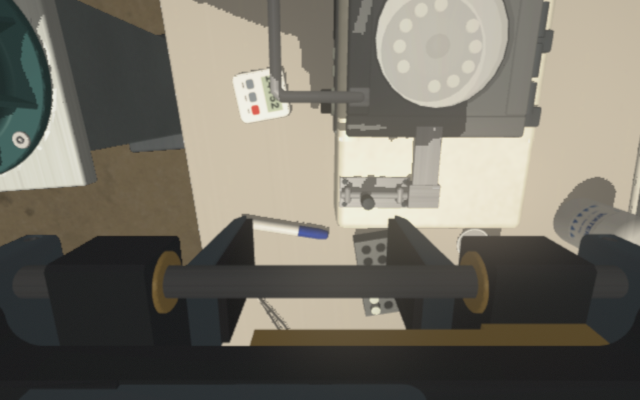

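View pics/scene1.png

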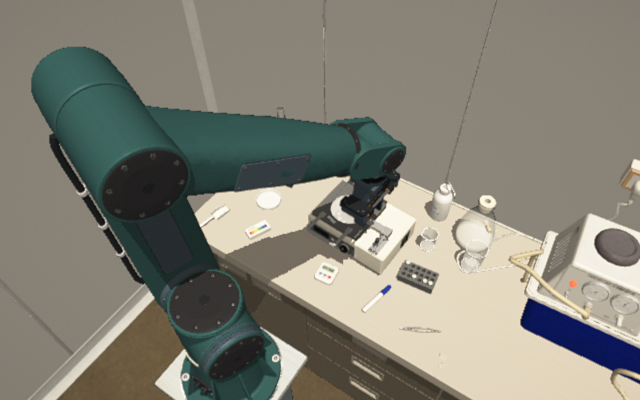

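```bash
python3 - <<'E'
from h import *
for nm,u,v,z in [("bar",274.5,5,.132),("bar2",275.5,70,.132),("corner",277,97,.132),("knob",367,201,.155),("deckBR",337,226,.106),("deckTR",521,226,.106),("lid br",347,136,.132),("lid BR back",528,136,.13)]:
    print(nm,ray("wrist",u,v,z).round(4))
a=cv2.imread("pics/wrist1.png")
cv2.imwrite("pics/c1.png",cv2.resize(a[80:240,230:430],None,fx=4,fy=3.75,interpolation=cv2.INTER_CUBIC))
cv2.imwrite("pics/c1b.png",cv2.resize(a[0:120,230:380],None,fx=5,fy=5,interpolation=cv2.INTER_CUBIC))
E
```

```text
bar [0.4514 0.0096 0.132 ]
bar2 [ 0.4464 -0.0446  0.132 ]
corner [ 0.4452 -0.0686  0.132 ]
knob [ 0.523  -0.1704  0.155 ]
deckBR [ 0.4942 -0.2106  0.106 ]
deckTR [ 0.6996 -0.2263  0.106 ]
lid br [ 0.5091 -0.11    0.132 ]
lid BR back [ 0.6858 -0.1236  0.13  ]
```

View pics/c1.png

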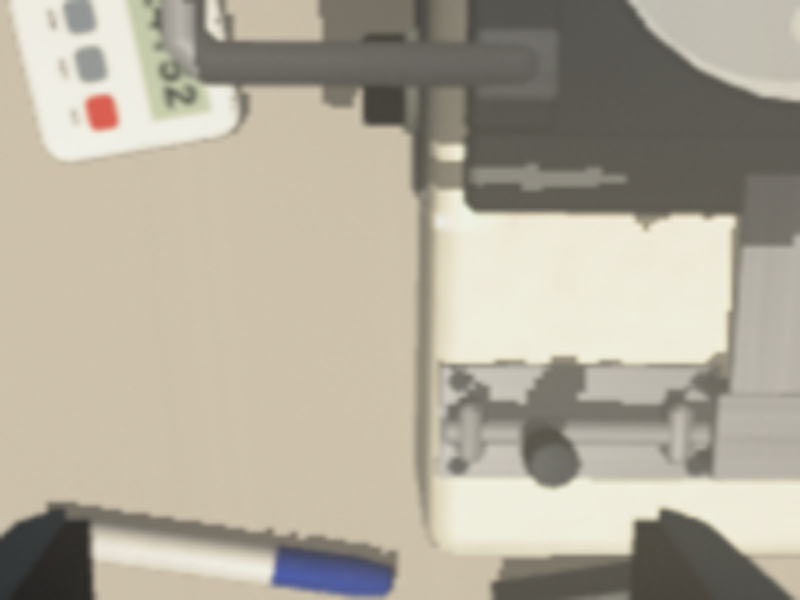

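View pics/c1b.png

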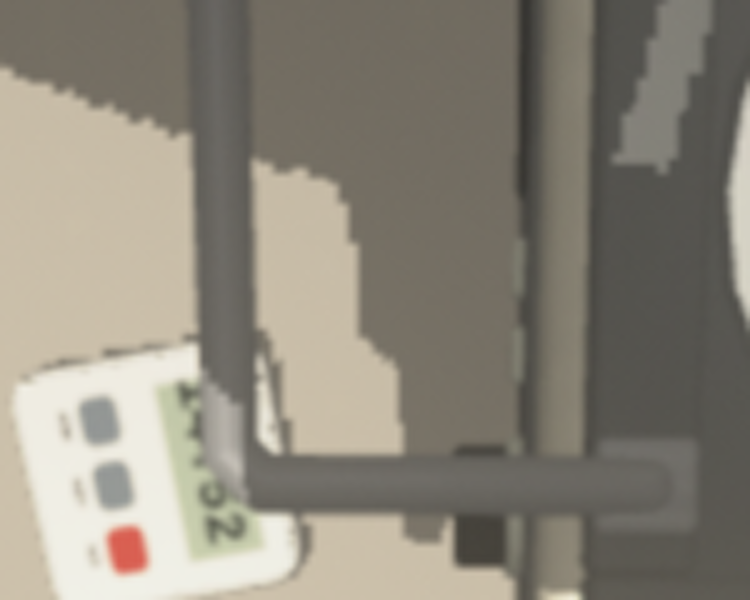

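```bash
python3 - <<'E'
from h import *
print(go([.449,-.017,.20],-.076), go([.449,-.017,.13],-.076))
E
```

```text
[array([ 2.014, -0.679, -2.2  ]), array([0.008, 0.001, 0.001])] [array([ 3.181, -0.679, -2.2  ]), array([0.008, 0.001, 0.001])]
```

Request:
step_arm([
  [[0,-0.17,-0.55],[0,0,0]],
  [[0,-0.17,-0.55],[0,0,0]],
  [[0,-0.17,-0.55],[0,0,0]],
  [[0,-0.17,-0.55],[0,0,0]],
  [[0.5,0,0],[0,0,0]],
  [[0.5,0,0],[0,0,0]],
  [[0.5,0,0],[0,0,0]],
  [[0.5,0,0],[0,0,0]],
  [[0,0,0],[0,0,0]],
  [[0,0,0],[0,0,0]],
], jaw=110)

```text
time: 4.12
ee_pos: [0.4497, -0.0171, 0.2019]
ee_rot: [1.265, 1.172, -1.265]
force: [0.5, 0.2, -0.5]
opening: 0.0517
```

```bash
python3 - <<'E'
from h import *
s=sense();print(s["time"],s["ee_pos"],s["opening"],s["joint_pos"].round(3))
for n in("wrist",): cv2.imwrite(f"pics/{n}2.png",camera(n)[:,:,::-1])
print(go([.449,-.017,.13],-.076), proj(calibration("wrist"),np.array([.449,-.017,.132])))
E
```

```text
4.125 [ 0.44965012 -0.01713127  0.20188835] 0.05171403578784355 [-0.09   0.016  2.242 -0.     0.883 -0.014]
[array([ 1.202e+00, -1.500e-02,  1.000e-03]), array([ 0.001,  0.   , -0.013])] (np.float64(318.93795353297344), np.float64(216.28301149312355))
```

View pics/wrist2.png

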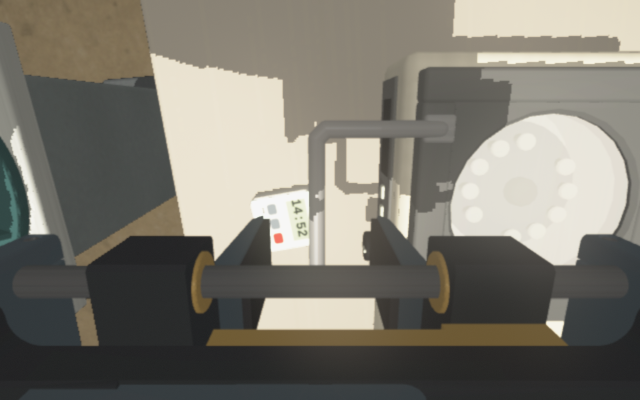

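Request:
step_arm([
  [[0.3,0,0],[0,0,0]],
  [[0.3,0,0],[0,0,0]],
  [[0.3,0,0],[0,0,0]],
  [[0.3,0,0],[0,0,0]],
  [[0,0,0],[0,0,0]],
  [[0,0,0],[0,0,0]],
])

```text
time: 4.92
ee_pos: [0.4498, -0.0166, 0.1301]
ee_rot: [1.265, 1.171, -1.263]
force: [0.4, -0.1, 0.5]
opening: 0.0518
```

```bash
python3 - <<'E'
from h import *
s=sense();print(s["time"],s["ee_pos"],s["force"])
cv2.imwrite(f"pics/w3.png",camera("wrist")[:,:,::-1])
print(ray("wrist",318,130,.132))
E
```

```text
4.925 [ 0.44978435 -0.01663815  0.13008906] [ 0.40183062 -0.08349292  0.47115995]
[0.45335044 0.04493908 0.132     ]
```

View pics/w3.png

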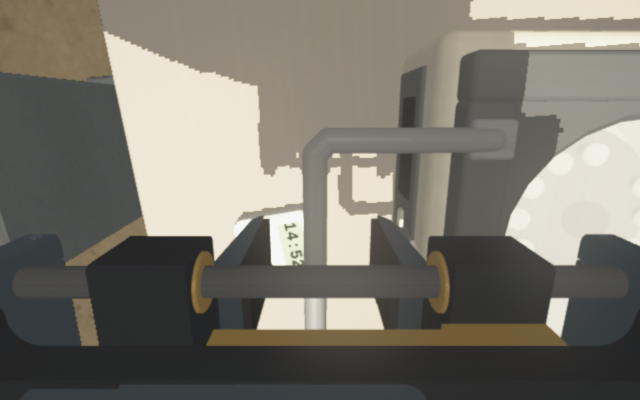

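Bar (u≈315, at rows 150–330) lies between the fingertips; closing.

Request:
step_arm([
  [[0,0,0],[0,0,0]],
  [[0,0,0],[0,0,0]],
  [[0,0,0],[0,0,0]],
  [[0,0,0],[0,0,0]],
  [[0,0,0],[0,0,0]],
  [[0,0,0],[0,0,0]],
], jaw=255)

```text
time: 5.72
ee_pos: [0.4474, -0.0164, 0.1287]
ee_rot: [1.263, 1.176, -1.267]
force: [-11.4, 0.5, 12.3]
opening: 0.0101
```

```bash
python3 - <<'E'
from h import *
s=sense();print(s["time"],s["ee_pos"],s["force"],s["torque"],s["opening"])
E
```

```text
5.725 [ 0.44739224 -0.01639482  0.12865848] [-11.44595269   0.45552536  12.33682344] [ 0.11531577  1.92538792 -0.01804886] 0.010064878536288882
```

Request:
step_arm([
  [[0,-0.04,0],[0,0,0]],
  [[0,0,0],[0,0,0]],
  [[0,0,0],[0,0,0]],
])

```text
time: 6.1
ee_pos: [0.4473, -0.0164, 0.1291]
ee_rot: [1.265, 1.172, -1.263]
force: [6.7, 0.1, -2.8]
opening: 0.0101
```

Request:
step_arm([
  [[-0.02,0,0],[0,0,0]],
  [[0,0,0],[0,0,0]],
  [[0,0,0],[0,0,0]],
])

```text
time: 6.48
ee_pos: [0.4474, -0.0164, 0.1304]
ee_rot: [1.265, 1.171, -1.263]
force: [5.9, 0.5, -2.4]
opening: 0.0106
```

Request:
step_arm([
  [[-0.02,0.015,0],[0,0,0]],
  [[0,0,0],[0,0,0]],
  [[0,0,0],[0,0,0]],
])

```text
time: 6.85
ee_pos: [0.4475, -0.0164, 0.1313]
ee_rot: [1.264, 1.173, -1.264]
force: [4.0, 0.2, -2.4]
opening: 0.0102
```

Request:
step_arm([
  [[-0.02,0,0],[0,0,0]],
  [[0,0,0],[0,0,0]],
  [[0,0,0],[0,0,0]],
])

```text
time: 7.22
ee_pos: [0.4476, -0.0164, 0.1326]
ee_rot: [1.265, 1.172, -1.264]
force: [4.0, -0.4, -3.4]
opening: 0.01
```

Request:
step_arm([
  [[-0.02,0,0],[0,0,0]],
  [[0,0,0],[0,0,0]],
  [[0,0,0],[0,0,0]],
])

```text
time: 7.6
ee_pos: [0.4477, -0.0164, 0.1338]
ee_rot: [1.265, 1.172, -1.264]
force: [5.4, -0.4, -3.7]
opening: 0.0102
```

Request:
step_arm([
  [[-0.015,0,0],[0,0,0]],
  [[0,0,0],[0,0,0]],
  [[0,0,0],[0,0,0]],
])

```text
time: 7.98
ee_pos: [0.4479, -0.0165, 0.1348]
ee_rot: [1.265, 1.172, -1.264]
force: [5.8, -0.1, -2.4]
opening: 0.0104
```

Request:
step_arm([
  [[-0.015,0.01,0],[0,0,0]],
  [[0,0,0],[0,0,0]],
  [[0,0,0],[0,0,0]],
])

```text
time: 8.35
ee_pos: [0.4479, -0.0164, 0.1355]
ee_rot: [1.264, 1.173, -1.265]
force: [2.5, -0.2, -3.2]
opening: 0.01
```

Request:
step_arm([
  [[-0.015,0,0],[0,0,0]],
  [[0,0,0],[0,0,0]],
  [[0,0,0],[0,0,0]],
])

```text
time: 8.72
ee_pos: [0.448, -0.0165, 0.1364]
ee_rot: [1.264, 1.173, -1.265]
force: [2.3, -0.1, -3.3]
opening: 0.0103
```

Request:
step_arm([
  [[-0.015,0,0],[0,0,0]],
  [[0,0,0],[0,0,0]],
  [[0,0,0],[0,0,0]],
])

```text
time: 9.1
ee_pos: [0.4481, -0.0164, 0.1373]
ee_rot: [1.264, 1.173, -1.264]
force: [3.1, 0.0, -2.6]
opening: 0.0102
```

Request:
step_arm([
  [[-0.02,0,0],[0,0,0]],
  [[-0.02,0,0],[0,0,0]],
  [[0,0,0],[0,0,0]],
])

```text
time: 9.48
ee_pos: [0.4484, -0.0165, 0.14]
ee_rot: [1.265, 1.172, -1.264]
force: [5.7, -0.2, -3.9]
opening: 0.0104
```

Request:
step_arm([
  [[-0.02,0.005,0],[0,0,0]],
  [[-0.02,0.005,0],[0,0,0]],
  [[-0.02,0.005,0],[0,0,0]],
  [[0,0,0],[0,0,0]],
])

```text
time: 9.98
ee_pos: [0.4489, -0.0165, 0.1433]
ee_rot: [1.264, 1.173, -1.265]
force: [2.9, 0.9, -3.2]
opening: 0.0102
```

```bash
python3 - <<'E'
from h import *
s=sense();print(s["time"],s["ee_pos"],s["force"])
w=camera("wrist")[:,:,::-1];t=camera("top")[:,:,::-1]
cv2.imwrite("pics/w4.png",w);cv2.imwrite("pics/t4.png",cv2.resize(t[135:275,295:435],(588,588),interpolation=cv2.INTER_CUBIC))
E
```

```text
9.975 [ 0.44886719 -0.01653928  0.14333891] [ 2.93128484  0.90670875 -3.16794781]
```

View pics/w4.png

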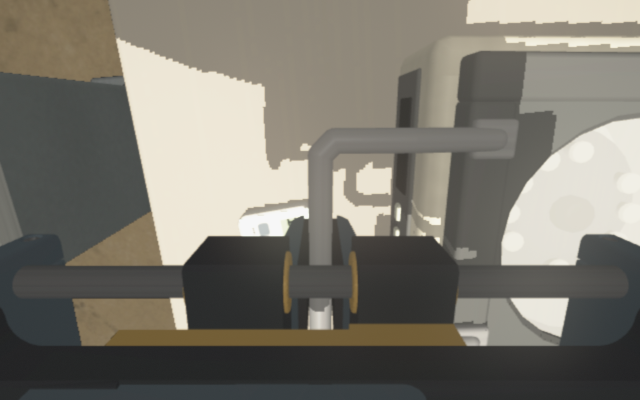

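```bash
python3 - <<'E'
from h import *
th=np.linspace(.0575,.96,20)
P=np.stack([-.2508*np.sin(th+.0798),-.2508*np.cos(th+.0798)],1)/.06
print(np.diff(P,axis=0).round(3).tolist())
E
```

```text
[[-0.196, 0.032], [-0.194, 0.041], [-0.192, 0.05], [-0.189, 0.059], [-0.186, 0.068], [-0.183, 0.077], [-0.179, 0.086], [-0.175, 0.094], [-0.17, 0.102], [-0.165, 0.11], [-0.16, 0.118], [-0.154, 0.125], [-0.148, 0.133], [-0.141, 0.139], [-0.135, 0.146], [-0.127, 0.152], [-0.12, 0.158], [-0.112, 0.164], [-0.105, 0.169]]
```

Request:
step_arm([
  [[-0.196,0.032,0],[0,0,0]],
  [[-0.194,0.041,0],[0,0,0]],
  [[-0.192,0.05,0],[0,0,0]],
  [[0,0,0],[0,0,0]],
])

```text
time: 10.58
ee_pos: [0.4564, -0.0171, 0.1789]
ee_rot: [1.264, 1.172, -1.264]
force: [2.2, -0.9, -3.0]
opening: 0.0101
```

Request:
step_arm([
  [[-0.189,0.059,0],[0,0,0]],
  [[-0.186,0.068,0],[0,0,0]],
  [[-0.183,0.077,0],[0,0,0]],
  [[-0.179,0.086,0],[0,0,0]],
  [[0,0,0],[0,0,0]],
])

```text
time: 11.2
ee_pos: [0.4735, -0.0184, 0.2232]
ee_rot: [1.264, 1.174, -1.265]
force: [-5.8, -1.5, -0.4]
opening: 0.0098
```

```bash
python3 - <<'E'
from h import *
s=sense();print(s["time"],s["ee_pos"],s["force"],s["torque"],s["opening"])
# fit of the arc
u=np.array([.9971,-.0759]); d=(s["ee_pos"][:2]-[.4473,-.0164])@u; z=s["ee_pos"][2]-.1289
h=.25-d; v=.02+z; print(np.hypot(h,v),np.arctan2(v,h)-.0798)
E
```

```text
11.2 [ 0.47349629 -0.01839339  0.22323425] [-5.831899   -1.45595445 -0.36392827] [-0.19735776  1.12846146 -0.0106482 ] 0.009840679762758585
0.2512502917333343 0.3926409139126821
```

Request:
step_arm([
  [[-0.175,0.084,0],[0,0,0]],
  [[-0.17,0.097,0],[0,0,0]],
  [[-0.165,0.11,0],[0,0,0]],
  [[-0.16,0.118,0],[0,0,0]],
  [[0,0,0],[0,0,0]],
])

```text
time: 11.82
ee_pos: [0.4986, -0.0203, 0.2641]
ee_rot: [1.264, 1.173, -1.265]
force: [-8.6, -1.5, 3.6]
opening: 0.0104
```

Request:
step_arm([
  [[-0.154,0.125,0],[0,0,0]],
  [[-0.148,0.133,0],[0,0,0]],
  [[-0.141,0.139,0],[0,0,0]],
  [[-0.135,0.146,0],[0,0,0]],
  [[0,0,0],[0,0,0]],
])

```text
time: 12.45
ee_pos: [0.5311, -0.0227, 0.2995]
ee_rot: [1.264, 1.173, -1.265]
force: [-16.2, -1.3, 15.8]
opening: 0.0103
```

```bash
python3 - <<'E'
from h import *
s=sense();print(s["time"],s["ee_pos"],s["force"],s["torque"],s["opening"])
u=np.array([.9971,-.0759]); d=(s["ee_pos"][:2]-[.4473,-.0164])@u; z=s["ee_pos"][2]-.1289
h=.25-d; v=.02+z; print(np.hypot(h,v),np.arctan2(v,h)-.0798)
cv2.imwrite("pics/w5.png",camera("wrist")[:,:,::-1])
E
```

```text
12.45 [ 0.53107996 -0.02272285  0.29954595] [-16.16620311  -1.27748339  15.8429041 ] [-0.17778041  2.97310104  0.01079035] 0.010256455646477643
0.2527771089961331 0.7746436850474379
```

View pics/w5.png

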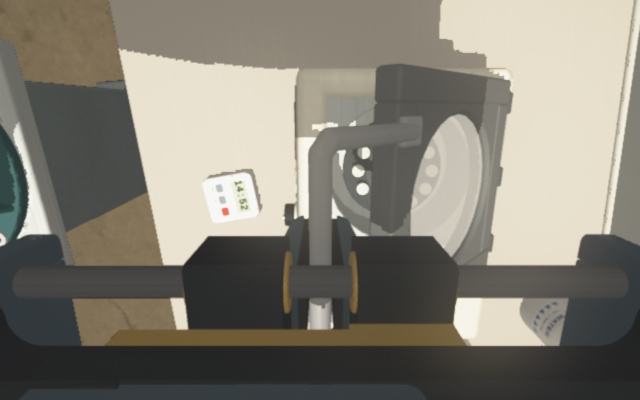

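Request:
step_arm([
  [[-0.04,-0.035,0],[0,0,0]],
  [[0,0,0],[0,0,0]],
])

```text
time: 12.75
ee_pos: [0.5305, -0.0227, 0.2997]
ee_rot: [1.267, 1.169, -1.261]
force: [19.2, -3.8, -23.4]
opening: 0.0105
```

Request:
step_arm([
  [[-0.13,0.145,0],[0,0,0]],
  [[-0.125,0.15,0],[0,0,0]],
  [[0,0,0],[0,0,0]],
])

```text
time: 13.12
ee_pos: [0.5483, -0.0241, 0.3147]
ee_rot: [1.266, 1.17, -1.262]
force: [17.6, -3.3, -25.4]
opening: 0.0099
```

```bash
python3 - <<'E'
from h import *
from scipy.optimize import least_squares
u=np.array([.9971,-.0759]);s=sense()
pts=[(.4474,-.0164,.1290),(.4489,-.0165,.1433),(.4564,-.0171,.1789),(.4735,-.0184,.2232),(.4986,-.0203,.2641),(.5311,-.0227,.2995),tuple(s["ee_pos"])]
q=np.array([(np.dot(p[:2],u),p[2]) for p in pts])
r=least_squares(lambda a:np.hypot(q[:,0]-a[0],q[:,1]-a[1])-a[2],[.7,.11,.25]); a=r.x;print(a,r.fun*1000)
an=np.arctan2(q[:,1]-a[1],a[0]-q[:,0]);print(an-an[0],np.degrees(an[-1]-an[0]),s["force"])
tg=an[0]+.96
print("units to 0.96:",-(a[1]+a[2]*np.sin(tg)-q[-1,1])/.06,(a[0]-a[2]*np.cos(tg)-q[-1,0])/.06)
E
```

```text
[0.70779146 0.10708728 0.26142999] [-0.0656294   0.03083395  0.04207651  0.03451004  0.05499397 -0.32084612
  0.22406106]
[0.         0.05500991 0.19428509 0.37621561 0.56014488 0.74454265
 0.83237284] 47.691450685345146 [ 17.59474266  -3.32827285 -25.44732485]
units to 0.96: -0.3065257890603126 0.46383210924405377
```

Request:
step_arm([
  [[0.02,0.018,0],[0,0,0]],
  [[0,0,0],[0,0,0]],
])

```text
time: 13.38
ee_pos: [0.5479, -0.024, 0.3142]
ee_rot: [1.265, 1.172, -1.263]
force: [3.4, -1.7, -6.4]
opening: 0.0105
```

Request:
step_arm([
  [[-0.12,0.155,0],[0,0,0]],
  [[0,0,0],[0,0,0]],
])

```text
time: 13.62
ee_pos: [0.5577, -0.0248, 0.3212]
ee_rot: [1.265, 1.172, -1.263]
force: [6.4, -4.2, -14.9]
opening: 0.0103
```

```bash
python3 - <<'E'
from h import *
s=sense();print(s["time"],s["ee_pos"],s["force"],s["torque"],s["opening"])
d=np.linalg.norm(s["ee_pos"]-[.4474,-.0164,.129]);print([np.degrees(2*np.arcsin(d/2/R)) for R in (.2508,.255,.26)])
w=camera("wrist")[:,:,::-1];t=camera("top")[:,:,::-1];c=camera("scene")[:,:,::-1]
cv2.imwrite("pics/w6.png",w);cv2.imwrite("pics/t6.png",cv2.resize(t[135:275,295:435],(588,588),interpolation=cv2.INTER_CUBIC))
cv2.imwrite("pics/s6.png",cv2.resize(c[150:300,280:460],(720,600),interpolation=cv2.INTER_CUBIC))
E
```

```text
13.625 [ 0.55768444 -0.02475287  0.32122362] [  6.39488816  -4.24079218 -14.94106158] [-0.48394208 -1.17971154 -0.04139723] 0.01028730558356775
[np.float64(52.47935133208267), np.float64(51.550860168814204), np.float64(50.48908354181526)]
```

View pics/w6.png

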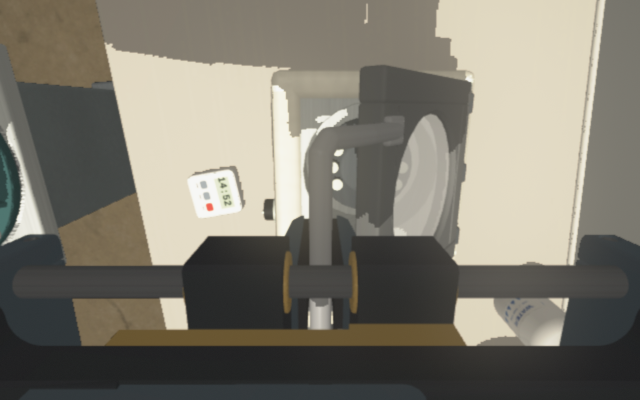

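View pics/t6.png

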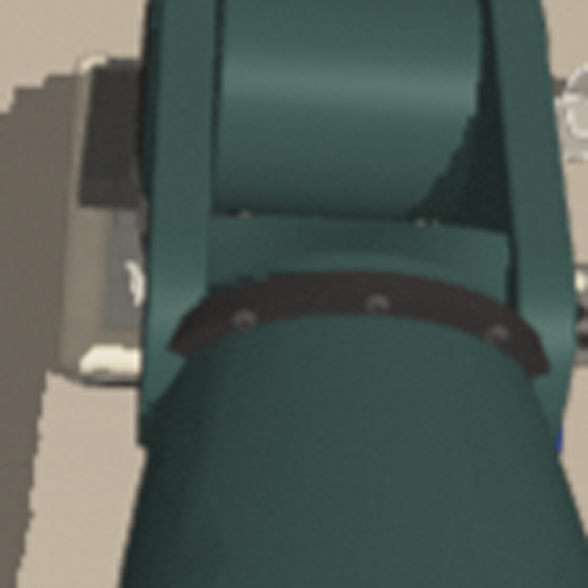

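View pics/s6.png

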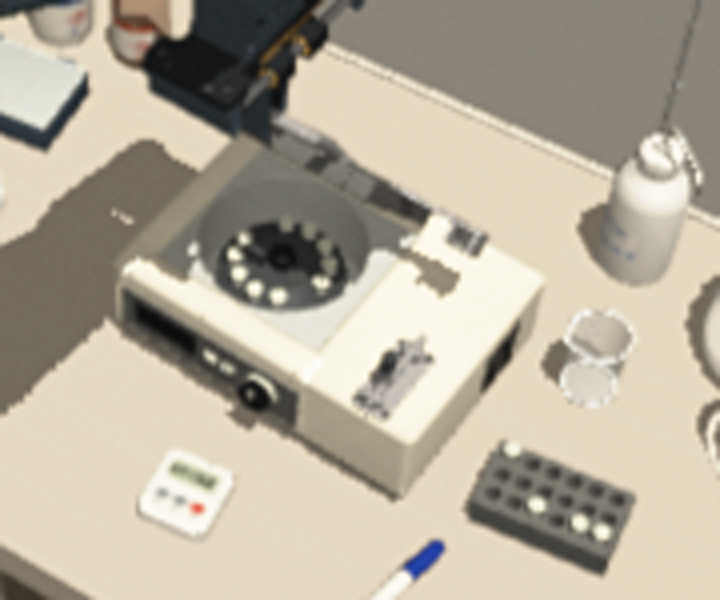

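Request:
step_arm([
  [[-0.045,0.085,0],[0,0,0]],
  [[-0.045,0.085,0],[0,0,0]],
  [[0,0,0],[0,0,0]],
  [[0,0,0],[0,0,0]],
])

```text
time: 14.28
ee_pos: [0.5668, -0.0254, 0.3271]
ee_rot: [1.264, 1.172, -1.264]
force: [-4.6, -2.8, 5.7]
opening: 0.0102
```

```bash
python3 - <<'E'
from h import *
s=sense();print(s["time"],s["ee_pos"],s["force"],s["torque"],s["opening"])
d=np.linalg.norm(s["ee_pos"]-[.4474,-.0164,.129]);print([np.degrees(2*np.arcsin(d/2/R)) for R in (.2508,.255,.26)])
for R in [.25]:
  u=np.array([.9971,-.0759]); dd=(s["ee_pos"][:2]-[.4474,-.0164])@u; z=s["ee_pos"][2]-.129
  print(np.hypot(.25-dd,.02+z),np.degrees(np.arctan2(.02+z,.25-dd)-.0798))
w=camera("wrist")[:,:,::-1];cv2.imwrite("pics/w7.png",w)
c=calibration("wrist")
cv2.imwrite("pics/s7.png",cv2.resize(camera("scene")[150:300,280:460,::-1],(720,600),interpolation=cv2.INTER_CUBIC))
# predicted leg-foot / lid corner pixels for angle hypotheses (hinge world from shut bar)
H=np.array([.4474,-.0164,.112])+.25*np.array([.9971,-.0759,0]); ux=np.array([.9971,-.0759,0]); uy=np.array([.0759,.9971,0])
for deg in (50,52.5,55,57.5):
  t=np.radians(deg); ex=-ux*np.cos(t)+np.array([0,0,np.sin(t)]); ez=ux*np.sin(t)+np.array([0,0,np.cos(t)])
  f=lambda a,y,zz:np.round(proj(c,H+a*ex+y*uy+zz*ez)).astype(int).tolist()
  print(deg,"front edge top L",f(.183,.09,.02),"bot L",f(.183,.09,0),"bar",f(.25,.047,.02))
E
```

```text
14.275 [ 0.56679546 -0.02543745  0.32709831] [-4.57103147 -2.75152269  5.65990394] [-0.45307196  0.88831883 -0.00386545] 0.010235204210979442
[np.float64(54.96399827621559), np.float64(53.98440459617122), np.float64(52.86471782679804)]
0.2540389779666877 54.578946969422304
50 front edge top L [368, 74] bot L [341, 76] bar [289, 160]
52.5 front edge top L [381, 73] bot L [351, 75] bar [307, 162]
55 front edge top L [395, 72] bot L [363, 74] bar [328, 164]
57.5 front edge top L [409, 72] bot L [375, 74] bar [351, 166]
```

View pics/w7.png

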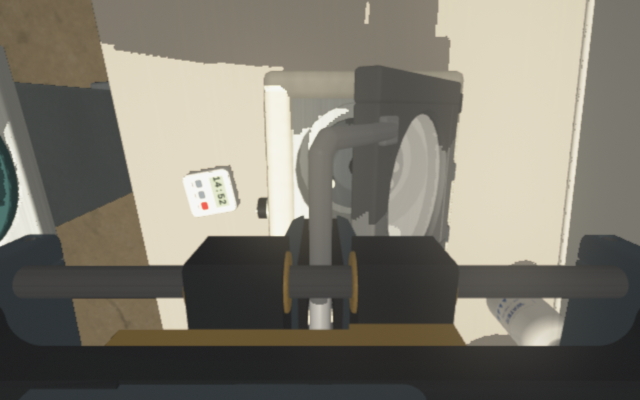

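Request:
step_arm([
  [[-0.02,0.01,0],[0,0,0]],
  [[0,0,0],[0,0,0]],
  [[0,0,0],[0,0,0]],
  [[0,0,0],[0,0,0]],
])

```text
time: 14.88
ee_pos: [0.5673, -0.0255, 0.3275]
ee_rot: [1.264, 1.173, -1.264]
force: [1.9, -2.5, -5.8]
opening: 0.0101
```

View pics/s7.png

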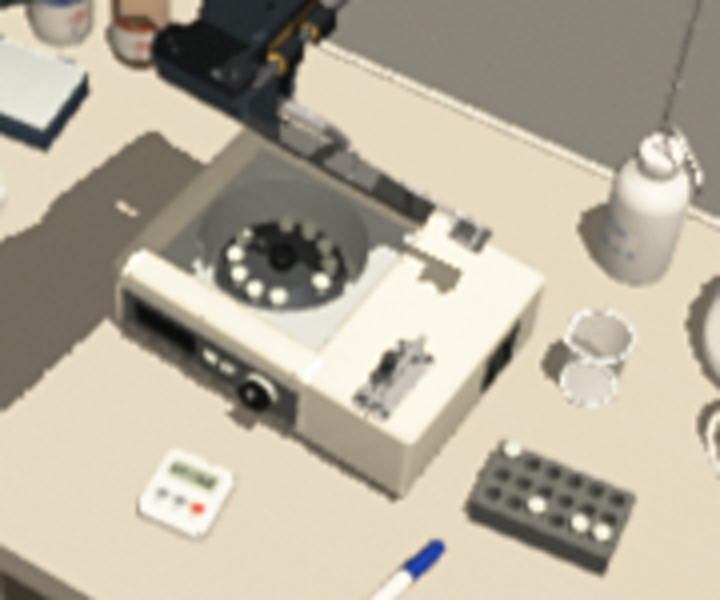

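The lid is up, the rotor is exposed, and the timer (185,490), rack (550,505) and marker (420,565) have not moved. The grip is firm, so I'm handing in.

```bash
python3 -c "
from station import *
print(job_done()); s=sense(); print(s['time'],s['ee_pos'],s['force'],s['opening'])"
```

```text
the job is handed in; nothing more can be done
None
the job is handed in; nothing more can be done
```

The lid is up at about 55° and the gripper still holds it by the bow handle. The bolt was not holding the lid, so I left it untouched.

- **Tug:** I raised the handle in steps of about 1 mm, with the bolt as I found it. It came up 14 mm, well past the 6 mm a caught lid would give. The upward load stayed at 2.5–4 N, which is just the lid's weight.
- **Lift:** I swung the lid along its arc at moderate speed. Partway up, the handle load peaked at about 30 N because my arc was about a millimetre off the true one. I then eased the correction back, and at the last reading the load was about 6 N.
- **Angle:** Three checks disagreed slightly: about 55° from the distance the handle moved, 54.6° from the arc position, and about 54° from the wrist picture. I then nudged it up a fraction of a degree. No measurement of the lid angle was available after hand-in.
- **Bench:** In the last scene picture the timer, rack, marker and beaker stood where they were. The petri dish, tape roll and test strip box on the left were not in that close-up. The arm was not brought near them.

I handed in at about 15 s of the 64 s allowed.

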